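Stack the second tube-rack tier and step the tier counter to two

ROBOT

A 7-joint arm with a two-finger parallel gripper is mounted at the origin on the work surface. World frame = base frame: x ahead of the robot, y to its left, z up, the work surface at z = 0. Lengths are in m, angles in rad, forces in N, time in s.
With the tool pointing down it reaches from about 0.425 to 0.975 m from the base axis. Payload 16.7 kg.
Tool frame: the origin (TCP) lies midway between the tips of the shut fingers; the grasp point (between the pads) lies 19 mm behind it; z points along the fingers, y is the line along which they close (so a half turn about z gives the same grasp; the last joint's range is limited). The gripper opens to 85 mm and grips with 20 to 120 N. Pads are 22 mm wide; open, the fingers measure 114 mm over their backs; the gripper's body (76 mm by 85 mm) begins 54 mm behind the grasp point. The pads swing forward as they close: fully open they stand 13 mm farther back than shut.
Start: joints at [-1.331, 0.426, 0.074, 1.606, -0.034, 1.111, -0.067], TCP at [0.257, 0.624, 0.231] pointing down, gripper open.
Joint ranges: [-2.85, 2.85], [-0.5, 2.14], [-1.23, 1.37], [0.21, 2.46], [-1.02, 4.16], [0.16, 2.05], [-2.73, 2.73]. Speed limits (rad/s): [1.89, 1.89, 2.39, 2.39, 3.01, 3.01, 3.01].

INTERFACE

Orientations are given as a 3x3 rotation matrix whose columns are the frame's x, y, z axes.
In Python, from bench import bot, vision, telemetry gives the robot as it stands (bot), with the cameras (vision) and the readings (telemetry).
- The arm moves only by the tool step_hand, called after ">>>" as name([rows], argument=value, ...), one row to a line, values as JSON. Schema: {"type":"object","properties":{"ticks":{"type":"array","items":{"type":"object","properties":{"pos":{"type":"array","items":{"type":"number"},"minItems":3,"maxItems":3},"turn_vec":{"type":"array","items":{"type":"number"},"minItems":3,"maxItems":3}},"additionalProperties":false},"minItems":1,"maxItems":8},"finger_gap":{"type":"number"},"only":{"type":"string"},"quiet":{"type":"boolean"},"lines":{"type":"string"}},"required":["ticks"],"additionalProperties":false}. ticks is a list of rows, 1 to 8 of them, each an object with the fields pos (a list: dx, dy, dz in m), turn_vec (a list: a rotation vector rx, ry, rz in rad); a field left out counts as zero; each row shifts and turns the commanded pose from where the row before left it, along the tool's axes as they then stand; what a row does not reach is not made up. A row lasts 1/10 s, in which the tool goes at most 0.05 m and 0.15 rad, less where a joint would pass 70% of its speed; a pose out of reach is approached as far as the arm can. finger_gap is the opening from 0.0 (shut) to 1.0 (fully open), set as the call begins (left out keeps the last). The fingers move at their own pace and stop on an object; the grip force is fixed at half the most. Time passes only in rows, so rows that do not move let the fingers close. The tool returns the time, the measured TCP pose, the force, the opening and the grip force at its end. only (a regular expression) keeps the lines of the reply that match it, lines (a string "A,B") keeps lines A to B, and quiet returns only ok. Input that does not fit is refused with a message, and nothing moves.
- telemetry.sense(): the state, without advancing time (a new reading comes with each control period).
- vision.read_camera(name): name is "scene" or "side" or "wrist"; returns a dict with "image" (384x512x3 uint8, red, green, blue), "intrinsics" (3x3 intrinsics, pixels), "rvec" (rotation vector, rad) and "tvec" (3), from world to camera coordinates, as OpenCV has them; the wrist camera has in their place "mount" (4x4, takes a point from camera to tool coordinates, whose origin is the TCP and whose axes are the flange's). Camera axes: x right, y down, z forward; pixel columns grow to the right and rows downward; lengths in m; the calibration is good to about 2 mm. A picture is of the moment at which its call begins: read the wrist's pose just before it. There is no depth.
- bot.sign_off(): hands the job in; it is judged then, once.
The state is a dict: "time": time; "joint_pos": joint angles; "joint_velocities": joint speeds; "joint_torque": joint torques, N m; "tcp_pos": TCP position; "orientation": TCP orientation; "ft_force": force on the tool from outside, world axes, zero at the start; "ft_torque": the same for the moment, N m; "grip_width": opening from 0.0 (shut) to 1.0 (fully open); "finger_force": force on a finger pad.
Only numpy, scipy, OpenCV 4.12 (cv2) and the standard library are available. Lean on these libraries where they do the work, as an engineer would, in place of code of your own. Each camera call takes 0.05 s, during which the arm holds its last target. There are 200 camera calls.

TASK

The blue tube-rack tier is standing on its side: lay it down gently on its four feet on the bench (do not let it topple) and let go of it, then take it again by its top handle and stack it on the black tier so that all four feet are fully home in the corner sockets. Then step the tier counter on: press its green button, over and over, until the orange two-dot field of the drum stands right beside the red stud, and leave the button up. Leave the bottles, jar, beaker, dish and marker where they are.

Things in the scene. Friction and masses are not known exactly. Their poses are not given: they have to be found in the camera images.
- tier: Loose blue rack tier, 0.35 kg, frame 96 (x) by 150 (y) mm, top z 50. Origin midway between the 4 foot tips, z up when on its feet. Feet 10 mm thick, round-tipped, at x +-38, y +-65, z 0 to 12 (plate underside). At the start: on its +x side, x down, z away from the robot (feet towards the robot), origin 48 mm above the bench; to lie on its feet it turns 90 deg, upper edge towards the robot.
- tier_top_grip (a point): Middle of the tier's top handle: steel bar 9 mm thick along the tier's y, 68 mm long, at x 0, z 82, on two uprights at y +-34 from the plate. Axes as the tier's.
- tier_side_grip (a point): Middle of the tier's side handle: steel bar 9 mm thick along the tier's y, 84 mm long, at x -84, z 32, 31 mm clear of the frame's edge (x -48), on arms at y +-42. Uppermost at the start (132 mm above the bench); with the tier on its feet it is 32 mm above the bench, on the robot's side. Axes as the tier's.
- base: Black lower tier, screwed to the bench, 100 mm (its x) by 154 mm (its y), holding short tubes; origin at the centre of its underside, z up. Four square sockets at x +-38, y +-65: outside 22 mm, inside 14 mm, rims at z 60, floors at z 46. The blue tier fits either way round; home, its plate rests on the rims.
- base_seat (a point): Where the blue tier's origin is when it is fully home: on the base's axis, 48 mm above the bench; axes as the base's.
- counter: White tier counter, screwed to the bench, 104 mm (its x) by 176 mm (its y), 46 mm high; origin at the centre of its underside. Towards +y the numbered drum lies under a clear window (top at z 63), its upright axis at y 37; towards -y, at y -58, is the green button.
- drum (a joint): Drum angle, rad, anticlockwise from above. Eight round fields with one to eight dots, 0.785 rad apart, 33 mm from its axis, under the clear window. Ratchet: each full press and full release of the button advances it anticlockwise by one field, half going down, half coming up; it never goes back, so past the stud it takes another whole turn.
- button (a joint): Travel of the green button, m: 0 when up, 0.0145 fully down. It takes about 2 N to start and 4 to 8 N through the stroke (the drum turns meanwhile), and springs back by itself; press it all the way and let it come fully up between presses.
- button_top (a point): Centre of the top face of the round green button, 28 mm across; 68 mm above the bench when up.
- two_field (a point): Centre of the orange field with two dots, on the drum's face, 33 mm from its axis; it turns with the drum.
- jar: Bystander: small white jar with a yellow cap, 54 mm across, 60 mm high.
- beaker: Bystander: glass beaker, 60 mm across, 70 mm high.
- dish: Bystander: flat clear dish, 88 mm across, 16 mm high.
- marker: Bystander: flat marker pen, about 120 mm long, 15 mm high.
- wash_bottle: Bystander: white bottle, 64 mm across, 160 mm high.
- amber_bottle: Bystander: amber bottle, 60 mm across, 120 mm high.
- red_stud: Red setting stud, 10 mm across, on the counter's window, 46 mm from the drum's axis; origin at the centre of its underside (z 63 of the counter). It sits in one of the eight places around the drum (the other places have grey studs). The orange field is beside it when both lie in the same direction from the drum's axis.

How it is judged:
On the way, in this order (a step that is already met when the one before it is completed fails the run):
1. the blue tier lies on its four feet on the bench, let go and still (angle between tier's own z axis and vertical below 0.06 rad and height (world z) of tier below 0.004 m and contact force between the fingers and tier below 0.1 N and linear speed of tier below 0.02 m/s), for 0.2 s.
2. the blue tier is home on the black one (horizontal distance between tier and base_seat below 0.004 m and z of tier in the frame of base below 0.051 m and angle between tier's own z axis and vertical below 0.05 rad and angle between the y axis of tier and the y axis of base, either way round below 0.08 rad), for 0.2 s.
3. the orange two-dot field stands beside the red stud, the button is up (horizontal distance between two_field and red_stud below 0.0145 m and value of joint button below 0.0015 m), for 0.2 s.
At the end, for the whole second after the job is handed in: The blue tier is at rest on the black one, upright, all four feet in the sockets (within 4 mm of the seat sideways, 3 mm in height, 0.05 rad of tilt, 0.08 rad of yaw), and the orange field stands beside the red stud (within 14.5 mm of it; 13 mm when in line) with the button up (all of step 2 and all of step 3 and linear speed of tier below 0.02 m/s); the robot touches nothing.
It fails at once if the blue tier topples or is flung (turns faster than 6 rad/s) (angular speed of tier above 6 rad/s).
It fails at once if a bystander is pushed more than 3 cm (distance of any of jar, beaker, dish, marker, wash_bottle, amber_bottle from where it was at the start of the episode above 0.03 m).
It also fails if it takes over 67 s, if anything falls off the work surface, if the arm or the gripper's body presses on something with over 40 N, if the wrist force passes 120 N, or if a joint passes its speed limit or range.

## Working session

There is one attempt and no reset: what is moved stays moved. The work goes in short steps, Python scripts to look and compute and a tool call to move; the robot and the scene stay as the last step left them, time stands still between calls to the robot, and variables do not carry over. Pictures are saved under pics/ and viewed, at most 10 in all, crops included, and the job is handed in when it is done.

```bash
ls; mkdir -p pics
```

Run:
```python
from bench import bot, vision, telemetry
import cv2,numpy as np
s=telemetry.sense();print(s['time'],s['tcp_pos'],np.round(s['orientation'],3))
ims=[]
for n in ['scene','side']:
    c=vision.read_camera(n);cv2.imwrite(f'pics/{n}0.png',c['image'][:,:,::-1])
    print(n,np.round(c['intrinsics'],1).tolist(),c['rvec'],c['tvec'])
    np.savez(f'{n}.npz',K=c['intrinsics'],r=c['rvec'],t=c['tvec'])
c=vision.read_camera('wrist');cv2.imwrite('pics/wrist0.png',c['image'][:,:,::-1]);print(c['mount'],c['intrinsics'])
print(telemetry.sense()['time'])
```

```text
bench.py
pics
0.0 [0.25636647 0.62396869 0.23056611] [[-0.925  0.38  -0.   ]
 [ 0.38   0.925 -0.001]
 [-0.    -0.001 -1.   ]]
scene [[391.6, 0.0, 255.5], [0.0, 391.6, 188.8], [0.0, 0.0, 1.0]] [ 1.99355618  1.25840055 -0.577233  ] [-0.2740443  -0.24362844  1.50488188]
side [[346.9, 0.0, 256.6], [0.0, 346.9, 191.6], [0.0, 0.0, 1.0]] [ 0.70419851 -2.4564284   1.33453219] [0.51218683 0.22951902 0.59466442]
[[-8.24941210e-04 -9.53878100e-01 -3.00193089e-01  7.60381533e-02]
 [ 9.99999550e-01 -9.27478417e-04  1.99073571e-04 -1.47010692e-03]
 [-4.68314531e-04 -3.00192790e-01  9.53878436e-01 -1.42323263e-01]
 [ 0.00000000e+00  0.00000000e+00  0.00000000e+00  1.00000000e+00]] [[282.16087185   0.         253.93975391]
 [  0.         282.16087185 192.76466512]
 [  0.           0.           1.        ]]
0.15
```

Run:
```python
import cv2
for n in ['scene','side']:
    cv2.imwrite(f'pics/{n}0b.png',cv2.resize(cv2.imread(f'pics/{n}0.png'),(800,600),interpolation=cv2.INTER_CUBIC))
```

```text
(no output)
```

View pics/scene0b.png

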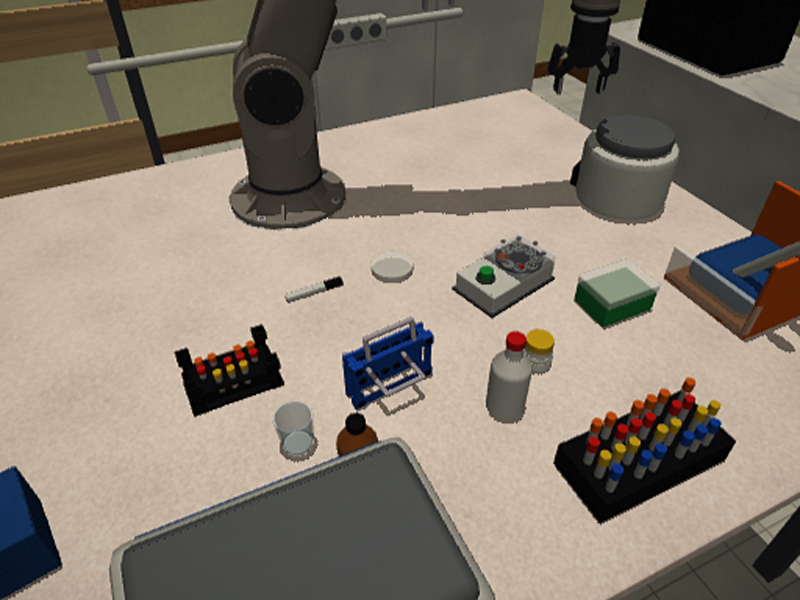

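View pics/side0b.png

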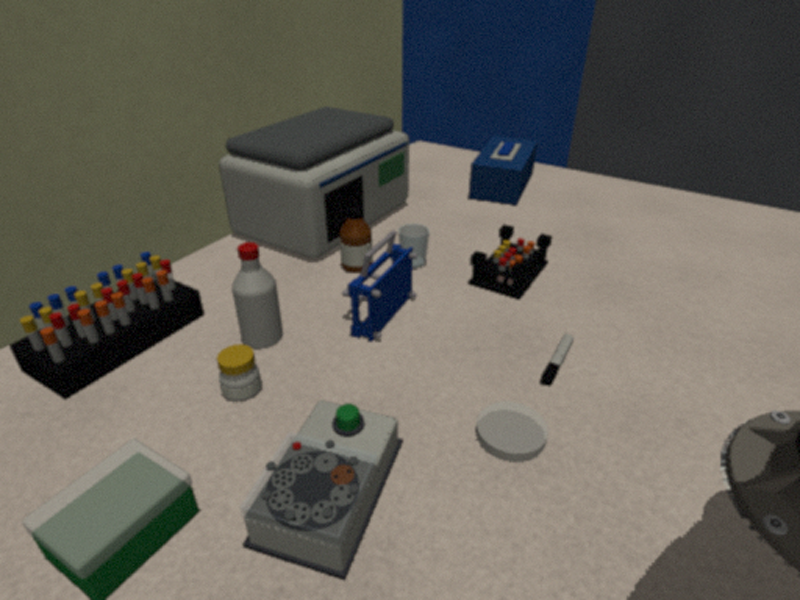

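Create h.py:
```python
import numpy as np,cv2
from scipy.spatial.transform import Rotation as R
K=np.array([[282.16,0,253.94],[0,282.16,192.76],[0,0,1]])
M=np.array([[-8.24941210e-04,-9.53878100e-01,-3.00193089e-01,7.60381533e-02],[9.99999550e-01,-9.27478417e-04,1.99073571e-04,-1.47010692e-03],[-4.68314531e-04,-3.00192790e-01,9.53878436e-01,-1.42323263e-01],[0,0,0,1]])
def cam(n): # K, R world->cam, t
    if n in('scene','side'):
        d=np.load(f'{n}.npz');return d['K'],cv2.Rodrigues(d['r'])[0],d['t'].ravel()
    d=np.load(n+'.npz');T=np.eye(4);T[:3,:3]=d['R'];T[:3,3]=d['p'];W=np.linalg.inv(T@M);return K,W[:3,:3],W[:3,3]
def ray(n,px):
    k,r,t=cam(n);d=r.T@np.linalg.solve(k,[px[0],px[1],1.]);return -r.T@t,d/np.linalg.norm(d)
def plane(n,px,z):
    o,d=ray(n,px);return o+d*(z-o[2])/d[2]
def tri(obs):
    A=np.zeros((3,3));b=np.zeros(3);rs=[ray(n,p) for n,p in obs]
    for o,d in rs:
        P=np.eye(3)-np.outer(d,d);A+=P;b+=P@o
    x=np.linalg.solve(A,b);return x,[round(1000*np.linalg.norm(np.cross(x-o,d)),1) for o,d in rs]
def proj(n,X):
    k,r,t=cam(n);p=(r@np.atleast_2d(X).T).T+t;p=p@k.T;return p[:,:2]/p[:,2:]
def snap(name):
    from bench import bot, vision, telemetry
    s=telemetry.sense();c=vision.read_camera('wrist');cv2.imwrite(f'pics/{name}.png',c['image'][:,:,::-1])
    np.savez(name+'.npz',R=s['orientation'],p=s['tcp_pos']);return c['image'],s
def go(target,Rt=None): # tool-axis deltas
    from bench import bot, vision, telemetry
    s=telemetry.sense();Rn=np.array(s['orientation']);d=Rn.T@(np.array(target)-s['tcp_pos'])
    print('now',np.round(s['tcp_pos'],4),'delta tool',np.round(d,4))
    if Rt is not None:print('rotvec tool',np.round(R.from_matrix(Rn.T@Rt).as_rotvec(),4))
```

Run:
```python
from h import *
s=lambda n,u,v,z:print(n,u,v,np.round(plane(n,(u/1.5625,v/1.5625),z),3))
print('tri tier handle',)
for u,v in[(365,335),(412,322),(366,360),(415,343)]: s('scene',u,v,.132)
s('side',375,260,.132)
for u,v in[(182,355),(259,333)]: s('scene',u,v,.06)
for u,v in[(195,410),(283,382)]: s('scene',u,v,0)
for u,v in[(477,264),(507,228),(545,246)]: s('side',u,v,.06)
print('counter')
s('scene',486,272,.068);s('side',347,411,.068)
s('side',312,490,.055);s('side',342,474,.055);s('side',297,446,.066)
for n,u,v in[('scene',313,290),('scene',392,268),('scene',508,410),('scene',540,360),('scene',295,450),('scene',357,450)]: s(n,u,v,0)
```

```text
tri tier handle
scene 365 335 [ 0.654 -0.065  0.132]
scene 412 322 [0.659 0.013 0.132]
scene 366 360 [ 0.703 -0.085  0.132]
scene 415 343 [ 0.703 -0.003  0.132]
side 375 260 [0.636 0.019 0.132]
scene 182 355 [ 0.498 -0.333  0.06 ]
scene 259 333 [ 0.502 -0.203  0.06 ]
scene 195 410 [ 0.569 -0.339 -0.   ]
scene 283 382 [ 0.574 -0.19   0.   ]
side 477 264 [ 0.555 -0.169  0.06 ]
side 507 228 [ 0.567 -0.33   0.06 ]
side 545 246 [ 0.479 -0.296  0.06 ]
counter
scene 486 272 [0.536 0.233 0.068]
side 347 411 [0.529 0.237 0.068]
side 312 490 [0.501 0.335 0.055]
side 342 474 [0.487 0.303 0.055]
side 297 446 [0.544 0.306 0.066]
scene 313 290 [ 0.365 -0.063  0.   ]
scene 392 268 [0.369 0.111 0.   ]
scene 508 410 [0.791 0.125 0.   ]
scene 540 360 [0.721 0.238 0.   ]
scene 295 450 [ 0.715 -0.215  0.   ]
scene 357 450 [ 0.756 -0.128  0.   ]
```

>>> step_hand([
  {"pos":[-0.048, 0, -0.013], "turn_vec":[0, 0, 0.071]},
  {"pos":[-0.048, 0, -0.013], "turn_vec":[0, 0, 0.071]},
  {"pos":[-0.048, 0, -0.013], "turn_vec":[0, 0, 0.071]},
  {"pos":[-0.048, 0, -0.013], "turn_vec":[0, 0, 0.071]},
  {"pos":[-0.048, 0, -0.013], "turn_vec":[0, 0, 0.071]},
  {"pos":[-0.048, 0, -0.013], "turn_vec":[0, 0, 0.071]},
  {"pos":[-0.048, 0, -0.013], "turn_vec":[0, 0, 0.071]},
  {"pos":[-0.048, 0, -0.013], "turn_vec":[0, 0, 0.071]},
], finger_gap=1.0)

```text
time: 0.95
tcp_pos: [0.5619, 0.397, 0.3355]
orientation: [[-0.573, 0.82, -0.0], [0.82, 0.573, -0.0], [-0.0, -0.0, -1.0]]
ft_force: [0.4, 0.6, 1.1]
grip_width: 1.001
finger_force: 0.0
```

```bash
python3 -c "
from h import *
im,s=snap('w1');print(s['tcp_pos'],np.round(s['joint_pos'],3))"
```

```text
[0.56194209 0.39703669 0.33549898] [-9.290e-01  3.920e-01  3.120e-01  1.455e+00 -1.210e-01  1.314e+00
  1.000e-03]
```

>>> step_hand([
  {"pos":[-0.049, 0, 0], "turn_vec":[0, 0, 0.072]},
  {"pos":[-0.049, 0, 0], "turn_vec":[0, 0, 0.072]},
  {"pos":[-0.049, 0, 0], "turn_vec":[0, 0, 0.072]},
  {"pos":[-0.049, 0, 0], "turn_vec":[0, 0, 0.072]},
  {"pos":[-0.049, 0, 0], "turn_vec":[0, 0, 0.072]},
  {"pos":[-0.049, 0, 0], "turn_vec":[0, 0, 0.072]},
  {"pos":[-0.049, 0, 0], "turn_vec":[0, 0, 0.072]},
  {"pos":[-0.049, 0, 0], "turn_vec":[0, 0, 0.072]},
])

```text
time: 1.8
tcp_pos: [0.6975, 0.0351, 0.3349]
orientation: [[-0.035, 0.999, -0.0], [0.999, 0.035, -0.0], [-0.0, -0.0, -1.0]]
ft_force: [0.7, 1.4, -0.3]
grip_width: 0.998
finger_force: 0.0
```

```bash
python3 -c "
from h import *
im,s=snap('w2');print(s['tcp_pos'],np.round(s['joint_pos'],3))"
```

```text
[0.697536   0.03513254 0.33489614] [-0.503  0.436  0.528  1.439 -0.221  1.326  0.072]
```

>>> step_hand([
  {"pos":[-0.049, 0, 0], "turn_vec":[0, 0, 0.072]},
  {"pos":[-0.049, 0, 0], "turn_vec":[0, 0, 0.072]},
  {},
  {},
])

```text
time: 2.25
tcp_pos: [0.6972, -0.0623, 0.3352]
orientation: [[0.109, 0.994, -0.0], [0.994, -0.109, -0.0], [-0.0, -0.0, -1.0]]
ft_force: [-0.4, 0.5, 0.4]
grip_width: 1.001
finger_force: 0.0
```

```bash
python3 -c "
from h import *
im,s=snap('w3');print(s['tcp_pos'],np.round(s['joint_pos'],3))
a=[cv2.imread(f'pics/w{i}.png') for i in(1,2,3)]
g=np.zeros((600,800,3),np.uint8)
for i,im in enumerate(a): g[300*(i//2):300*(i//2)+300,400*(i%2):400*(i%2)+400]=cv2.resize(im,(400,300),interpolation=cv2.INTER_AREA)
cv2.imwrite('pics/v1.png',g)"
```

```text
[ 0.69720996 -0.06230591  0.33515861] [-0.394  0.447  0.578  1.437 -0.245  1.33   0.088]
```

View pics/v1.png

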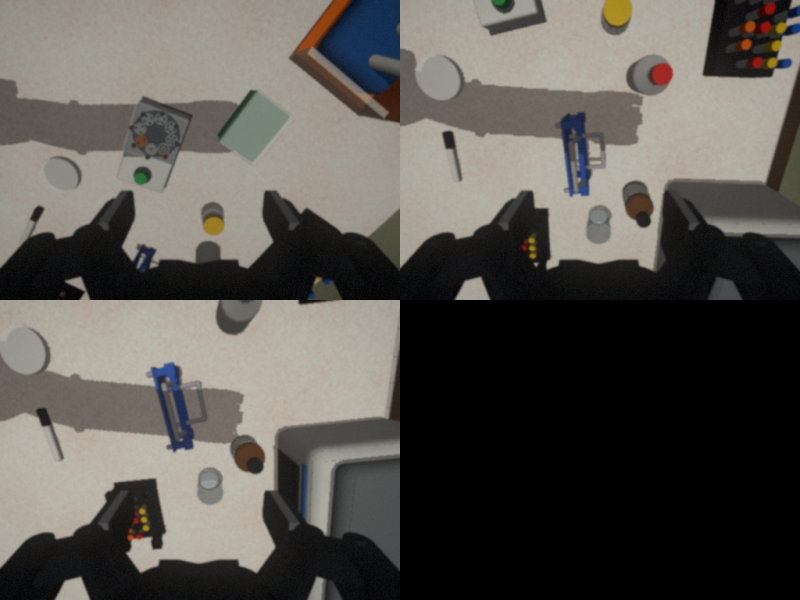

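```bash
python3 -c "
import cv2,numpy as np
g=[]
for n,x,y,w in(('w2',168,140,112),('w3',180,75,112),('w3',130,235,100),('w1',140,115,120)):
    h=w*3//4;g.append(cv2.resize(cv2.imread(f'pics/{n}.png')[y:y+h,x:x+w],(400,300),interpolation=cv2.INTER_CUBIC))
cv2.imwrite('pics/v2.png',np.vstack([np.hstack(g[:2]),np.hstack(g[2:])]))"
```

```text
(no output)
```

View pics/v2.png

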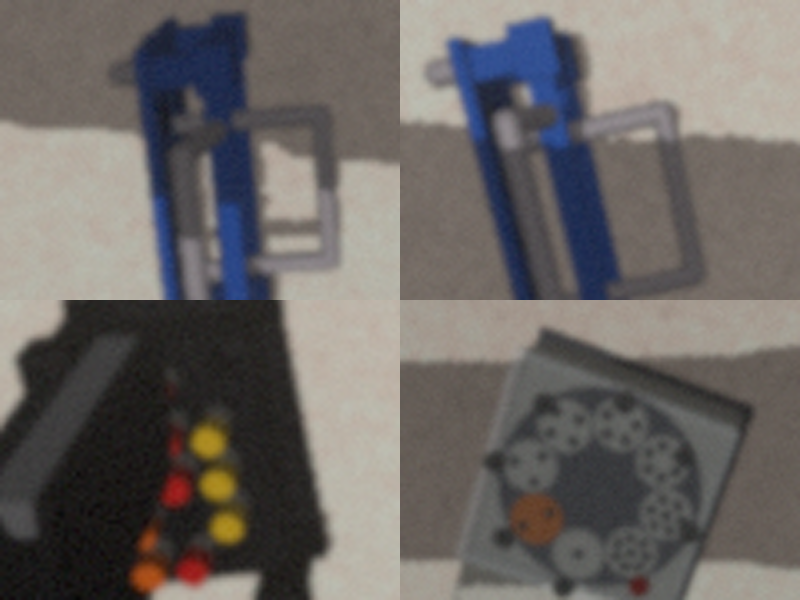

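Create fit.py:
```python
from h import *
from scipy.optimize import least_squares
Pm=np.array([[0,34,82],[0,-34,82],[-84,42,32]])/1e3
obs={'w2':[(259,170.8),(261.8,213.4),(219.2,175.8)],'w3':[(255,105),(263.4,153.4),(210.2,106.4)]}
def W(q,P):
    x,y,z,a=q;Rt=R.from_euler('z',a).as_matrix()@np.array([[0,0,1],[0,1,0],[-1,0,0.]]);return P@Rt.T+[x,y,z]
f=lambda q:np.concatenate([(proj(n,W(q,Pm))-np.array(o)).ravel() for n,o in obs.items()])
r=least_squares(f,[.65,-.03,.048,0],loss='soft_l1');q=r.x
print('origin',q.round(4));print(f(q).round(1));print('side grip',W(q,np.array([[-.084,0,.032]])).round(4))
np.save('q.npy',q)
L=[[(0,34,82),(0,-34,82)],[(-84,42,32),(-84,-42,32)],[(-84,42,32),(-48,42,32)],[(-84,-42,32),(-48,-42,32)],[(-48,75,12),(-48,-75,12)],[(-48,75,50),(-48,-75,50)],[(-48,75,12),(-48,75,50)],[(-48,-75,12),(-48,-75,50)]]
g=[]
for n,(x,y) in(('w2',(180,140)),('w3',(175,75))):
    S=3.7;im=cv2.resize(cv2.imread(f'pics/{n}.png')[y:y+130,x:x+108],None,fx=S,fy=S,interpolation=cv2.INTER_CUBIC)
    for l in L:
        p=((proj(n,W(q,np.array(l)/1e3))-[x,y]+.5)*S-.5).round().astype(int);cv2.line(im,tuple(map(int,p[0])),tuple(map(int,p[1])),(0,255,255),1)
    g.append(im)
cv2.imwrite('pics/v3.png',np.hstack(g))
```

```bash
python3 fit.py
```

```text
origin [ 0.6258 -0.0282  0.0547  0.0812]
[ 0.1  0.8 -0.9 -0.5  0.7  6.9 -0.5 -0.4 -0.3 -2.2  0.4 -0.1]
side grip [[ 0.6577 -0.0256  0.1387]]
```

View pics/v3.png

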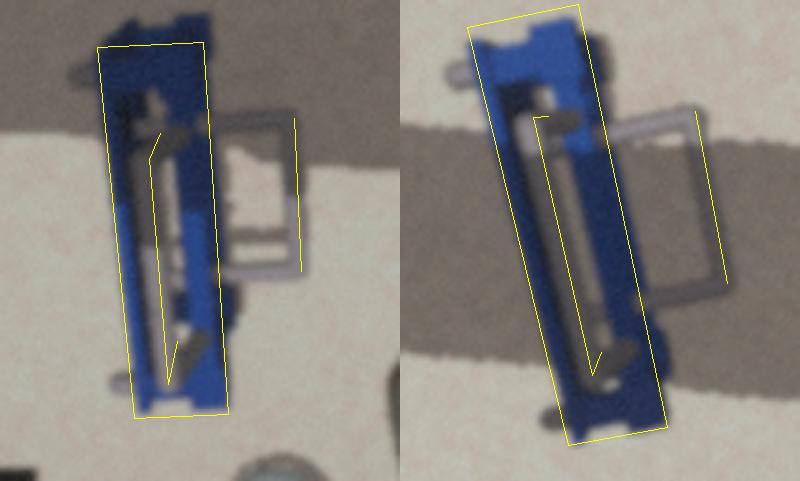

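>>> step_hand([
  {"pos":[0.018, 0.015, 0.03], "turn_vec":[0, 0, -0.095]},
  {"pos":[0.018, 0.015, 0.03], "turn_vec":[0, 0, -0.095]},
  {"turn_vec":[0.125, 0, 0]},
  {"turn_vec":[0.125, 0, 0]},
  {"turn_vec":[0.12, 0, 0]},
  {"turn_vec":[0.12, 0, 0]},
  {"turn_vec":[0.12, 0, 0]},
  {},
])

```text
time: 3.1
tcp_pos: [0.7297, -0.0247, 0.2687]
orientation: [[-0.086, 0.81, -0.581], [0.996, 0.071, -0.049], [0.001, -0.583, -0.813]]
ft_force: [-0.1, -0.5, -1.7]
grip_width: 0.998
finger_force: 0.0
```

>>> step_hand([
  {},
  {},
])

```text
time: 3.3
tcp_pos: [0.7297, -0.0264, 0.2767]
orientation: [[-0.084, 0.819, -0.568], [0.996, 0.069, -0.048], [0.0, -0.57, -0.822]]
ft_force: [-0.5, 1.4, 0.4]
grip_width: 0.997
finger_force: 0.0
```

```bash
python3 -c "
from h import *
im,s=snap('w4');print(s['tcp_pos'],np.round(s['joint_pos'],3))
g=[]
for n,x,y,w in(('w4',0,0,512),('w3',175,75,133)):
    h=w*3//4;g.append(cv2.resize(im if 0 else cv2.imread(f'pics/{n}.png')[y:y+h,x:x+w],(400,300),interpolation=cv2.INTER_CUBIC))
cv2.imwrite('pics/v4.png',cv2.resize(cv2.imread('pics/w4.png'),(800,600),interpolation=cv2.INTER_CUBIC))"
```

```text
[ 0.72966184 -0.02644387  0.27668686] [-0.245  0.934  0.487  0.853 -0.262  2.019  0.223]
```

View pics/v4.png

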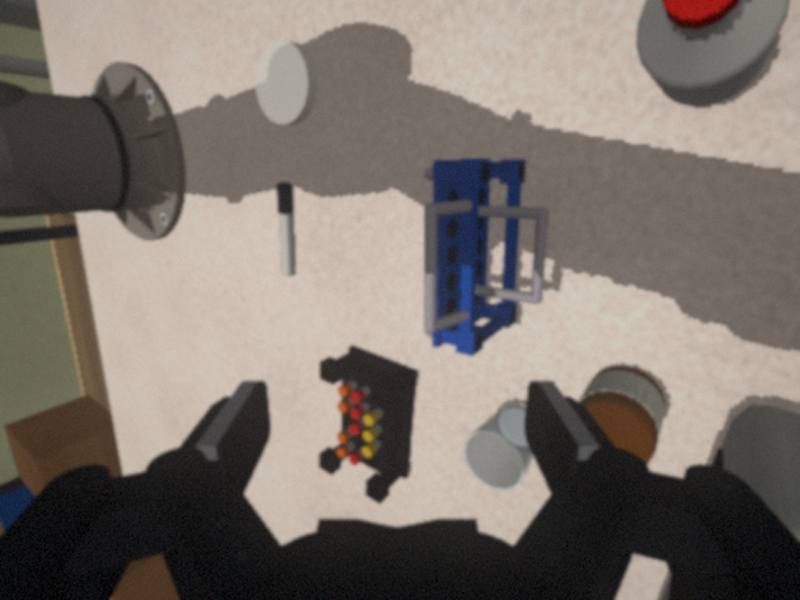

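Run:
```python
s=open('fit.py').read()
import re
s=s.replace("[-84,42,32]])/1e3","[-84,42,32],[-84,-42,32]])/1e3")
s=re.sub(r"obs=.*","obs={'w3':[(256,105.2),(264.1,152.5),(208.2,110.1),(228.2,177.1)],'w4':[(349.4,134.4),(345.6,192),(275.2,132.5),(275.2,212.5)]}",s)
s=s.replace("('w2',(180,140))","('w4',(258,92))")
open('fit.py','w').write(s)
```

```bash
python3 fit.py
```

Run:
```python
from h import *
for a,b in zip([(256,105.2),(264.1,152.5),(208.2,110.1),(228.2,177.1)],[(349.4,134.4),(345.6,192),(275.2,132.5),(275.2,212.5)]): print(tri([('w3',a),('w4',b)]))
for u,v in((330,370),(330,460),(378,487)): print(plane('w4',(u/1.5625,v/1.5625),.06).round(3))
```

```text
origin [ 0.6276 -0.0315  0.0536  0.11  ]
[-1.   0.2  0.7 -1.   3.3 -1.6  1.   0.3 -1.3  1.8 -1.5 -0.5  0.   1.5
  0.1 -2.3]
side grip [[ 0.6594 -0.028   0.1376]]
(array([0.70645322, 0.0123737 , 0.05190867]), [np.float64(1.1), np.float64(1.1)])
(array([ 0.71200616, -0.05960292,  0.04337679]), [np.float64(0.3), np.float64(0.3)])
(array([0.64894526, 0.01303978, 0.12731076]), [np.float64(0.7), np.float64(0.7)])
(array([ 0.66381774, -0.0705555 ,  0.13822899]), [np.float64(1.7), np.float64(1.7)])
[ 0.498 -0.198  0.06 ]
[ 0.501 -0.324  0.06 ]
[ 0.575 -0.323  0.06 ]
```

View pics/v3.png

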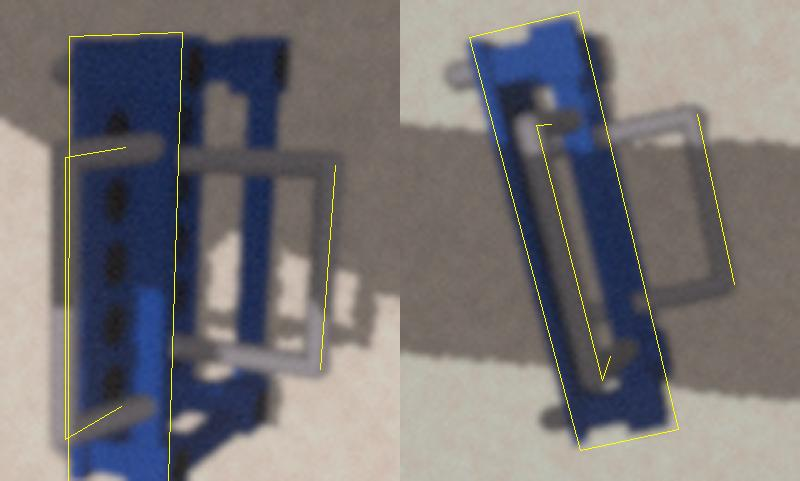

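Run:
```python
s=open('fit.py').read()
s=s.replace("[-84,-42,32]])/1e3","[-84,-42,32],[-48,75,12],[-48,75,50],[-48,-75,12],[-48,-75,50]])/1e3")
s=s.replace("(228.2,177.1)]","(228.2,177.1),(195.5,86),(223.1,79.6),(222.8,193.9),(246.6,190.7)]").replace("(275.2,212.5)]","(275,212.5),(278.3,102.3),(308.8,102.3),(277.1,220.8),(300.8,225.3)]")
s=s.replace("r=least","f0=f;r=least_squares(lambda p:f0([p[0],p[1],.048,p[2]]),[.65,-.03,0],loss='soft_l1').x;print('z fixed',r.round(4),f0([r[0],r[1],.048,r[2]]).round(1));r=least")
open('fit.py','w').write(s)
```

```bash
python3 fit.py
```

```text
z fixed [ 0.6262 -0.0319  0.0946] [-1.5  1.4 -0.6 -0.3  3.4 -0.8 -0.1  0.1 -1.6 -0.5  0.  -0.7 -0.9  1.9
  1.4 -0.1 -0.8  2.7 -1.8 -0.7  2.   1.8  1.1 -3.5  0.  -0.4 -0.  -1.
 -0.6  0.9  2.2  3. ]
origin [ 0.6262 -0.0319  0.0481  0.0946]
[-1.4  1.4 -0.5 -0.3  3.4 -0.8 -0.1  0.1 -1.6 -0.5  0.  -0.7 -0.9  1.9
  1.5 -0.1 -0.8  2.7 -1.8 -0.7  2.   1.8  1.1 -3.4  0.  -0.4 -0.  -1.
 -0.6  0.9  2.2  3. ]
side grip [[ 0.658  -0.0289  0.1321]]
```

Add to h.py:
```python
def Rt(psi,a): # tool x along bar (yaw psi), fingers tilted a toward the robot from straight down
    x=np.array([-np.sin(psi),np.cos(psi),0]);z=np.array([-np.sin(a)*np.cos(psi),-np.sin(a)*np.sin(psi),-np.cos(a)])
    return np.stack([x,np.cross(z,x),z],1)
```

```bash
python3 -c "
from h import *
r=Rt(.0946,.5);g=np.array([.658,-.029,.132]);go(g+(.019-.07)*r[:,2],r);print(r.round(3));go(g+.019*r[:,2])"
```

```text
now [ 0.7296 -0.0266  0.2774] delta tool [0.0038 0.0186 0.1095]
rotvec tool [-0.1056 -0.0059 -0.0093]
[[-0.094  0.874 -0.477]
 [ 0.996  0.083 -0.045]
 [ 0.    -0.479 -0.878]]
now [ 0.7296 -0.0266  0.2774] delta tool [0.0034 0.026  0.1791]
```

>>> step_hand([
  {"pos":[0.001, 0.006, 0.037]},
  {"pos":[0.001, 0.006, 0.037]},
  {"pos":[0.002, 0.006, 0.036]},
  {"turn_vec":[-0.105, -0.006, -0.009]},
  {},
  {},
], finger_gap=0.5)

```text
time: 3.95
tcp_pos: [0.6813, -0.0266, 0.1778]
orientation: [[-0.094, 0.873, -0.479], [0.996, 0.082, -0.045], [0.0, -0.481, -0.877]]
ft_force: [-0.2, -0.2, -0.1]
grip_width: 0.5
finger_force: 0.0
```

```bash
python3 -c "
from h import *
r=Rt(.0946,.5);g=np.array([.658,-.029,.132]);go(g+.019*r[:,2],r)
from bench import bot, vision, telemetry;print(np.round(telemetry.sense()['joint_pos'],2));snap('w5')
cv2.imwrite('pics/v5.png',cv2.resize(cv2.imread('pics/w5.png'),(800,600),interpolation=cv2.INTER_CUBIC))"
```

```text
now [ 0.6813 -0.0266  0.1778] delta tool [-0.0003  0.0015  0.0705]
rotvec tool [-0.0018 -0.0007 -0.0003]
[-0.32  0.83  0.48  1.23 -0.25  1.65  0.25]
```

View pics/v5.png

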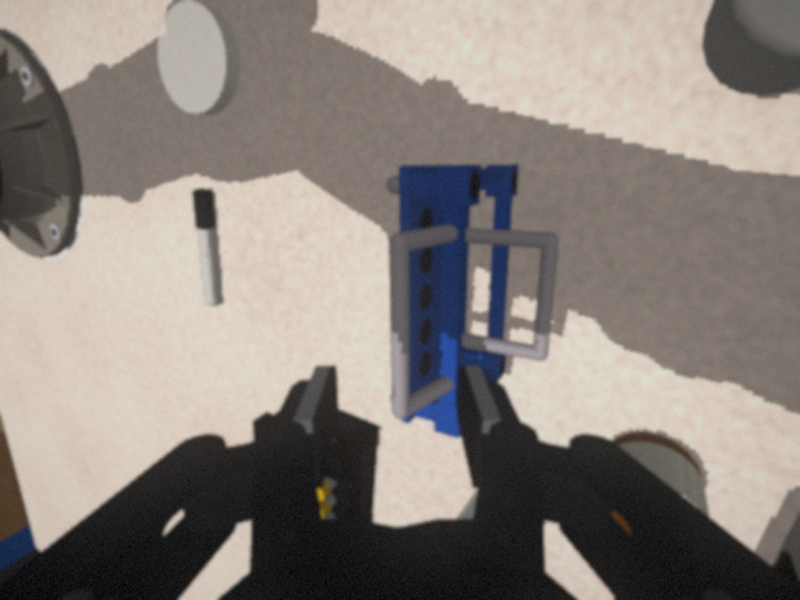

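>>> step_hand([
  {"pos":[0, 0.001, 0.035]},
  {"pos":[0, 0, 0.0355]},
  {},
  {},
])

```text
time: 4.4
tcp_pos: [0.6487, -0.0301, 0.1134]
orientation: [[-0.094, 0.871, -0.482], [0.996, 0.082, -0.046], [-0.0, -0.484, -0.875]]
ft_force: [1.1, -0.1, 0.6]
grip_width: 0.5
finger_force: 0.0
```

Create kin.py:
```python
from h import *
from scipy.optimize import least_squares
Q=np.array([[-1.331,.426,.074,1.606,-.034,1.111,-.067],[-.394,.447,.578,1.437,-.245,1.33,.088],[-.245,.934,.487,.853,-.262,2.019,.223],[-.32,.83,.48,1.23,-.25,1.65,.25]])
P=np.array([[.2564,.624,.2306],[.6972,-.0623,.3352],[.7297,-.0264,.2767],[.6813,-.0266,.1778]])
def fk(q,L):
    h,L1,L2,L3=L[:4];r=R.from_euler('z',-q[0]);p=np.array([0,0,h])
    r=r*R.from_euler('y',q[1]);r=r*R.from_euler('z',-q[2]);p=p+r.apply([0,0,L1])
    r=r*R.from_euler('y',q[3]);r=r*R.from_euler('z',-q[4]);p=p+r.apply([0,0,L2])
    r=r*R.from_euler('y',q[5]);r=r*R.from_euler('z',-q[6]);p=p+r.apply([0,0,L3]);return p,r
if __name__=='__main__':
    f=lambda L:np.concatenate([fk(q,L)[0]-p for q,p in zip(Q,P)])
    s=least_squares(f,[.3,.4,.4,.2]);print(s.x.round(3),s.fun.round(3));np.save('L.npy',s.x)
    print(fk(Q[3],s.x)[1].as_matrix().round(3))
    lo=np.array([-2.85,-.5,-1.23,.21,-1.02,.16,-2.73]);hi=np.array([2.85,2.14,1.37,2.46,4.16,2.05,2.73])
    for psi in(.0946,0.):
     for x in(.56,.60,.62,.64,.66):
      for a in(.35,.5):
       r0=Rt(psi,a-np.pi/2);g=np.array([x,-.005,.035])+.019*r0[:,2]
       def c(q):
         p,r=fk(q,s.x);return np.concatenate([(p-g)*10,(r.as_matrix()-r0).ravel(),.001*(q-Q[3])])
       o=least_squares(c,Q[3]*[1,1,1,1,1,.5,1],bounds=(lo+.03,hi-.03));p,r=fk(o.x,s.x);print(psi,x,a,'err',(np.linalg.norm(p-g)*1e3).round(1),np.abs(r.as_matrix()-r0).max().round(3),o.x.round(2))
```

```bash
python3 kin.py
```

```text
[0.339 0.349 0.582 0.189] [-0.057  0.011 -0.022 -0.003  0.009 -0.01   0.007  0.017  0.03   0.001
  0.006  0.002]
[[-0.874 -0.099 -0.475]
 [-0.087  0.995 -0.048]
 [ 0.477 -0.001 -0.879]]
0.0946 0.56 0.35 err 11.2 0.3 [ 2.06  2.11 -0.85  2.11 -0.99  0.19  1.79]
0.0946 0.56 0.5 err 13.3 0.423 [ 1.54  1.27 -1.03  2.11 -0.99  0.19  0.81]
0.0946 0.6 0.35 err 11.2 0.303 [ 1.88  2.11 -0.97  2.   -0.99  0.19  1.69]
0.0946 0.6 0.5 err 12.5 0.397 [ 1.29  1.06 -0.98  2.   -0.99  0.19  0.5 ]
0.0946 0.62 0.35 err 11.1 0.304 [ 1.8   2.11 -1.03  1.95 -0.99  0.19  1.65]
0.0946 0.62 0.5 err 12.1 0.372 [ 1.17  0.98 -0.92  1.95 -0.99  0.19  0.38]
0.0946 0.64 0.35 err 11.1 0.298 [ 1.71  2.09 -1.08  1.89 -0.99  0.19  1.6 ]
0.0946 0.64 0.5 err 11.7 0.345 [ 1.05  0.92 -0.85  1.89 -0.99  0.19  0.27]
0.0946 0.66 0.35 err 11.0 0.301 [ 1.62  2.05 -1.12  1.84 -0.99  0.19  1.53]
0.0946 0.66 0.5 err 11.2 0.317 [ 0.93  0.88 -0.78  1.84 -0.99  0.19  0.18]
0.0 0.56 0.35 err 13.9 0.301 [ 2.08  2.11 -0.85  2.11 -0.99  0.19  1.78]
0.0 0.56 0.5 err 15.4 0.473 [ 1.39  1.01 -1.    2.11 -0.99  0.19  0.47]
0.0 0.6 0.35 err 13.4 0.332 [ 1.89  2.11 -0.97  2.   -0.99  0.19  1.68]
0.0 0.6 0.5 err 14.1 0.358 [ 0.01  0.47  0.05  2.   -0.99  0.19 -0.53]
0.0 0.62 0.35 err 13.1 0.345 [ 1.81  2.11 -1.02  1.95 -0.99  0.19  1.64]
0.0 0.62 0.5 err 13.4 0.356 [-0.14  0.51  0.18  1.95 -0.99  0.19 -0.6 ]
0.0 0.64 0.35 err 12.9 0.356 [ 1.73  2.11 -1.07  1.89 -0.99  0.19  1.6 ]
0.0 0.64 0.5 err 12.8 0.35 [-0.2   0.56  0.23  1.89 -0.99  0.19 -0.64]
0.0 0.66 0.35 err 12.7 0.364 [ 1.66  2.11 -1.12  1.84 -0.99  0.19  1.57]
0.0 0.66 0.5 err 12.3 0.344 [-0.23  0.6   0.26  1.84 -0.99  0.19 -0.67]
```

Run:
```python
s=open('kin.py').read()
s=s.replace("p=p+r.apply([0,0,L1])","p=p+r.apply([L[4],L[5],L1])").replace("p=p+r.apply([0,0,L2])","p=p+r.apply([-L[4],L[6],L2])").replace("return p,r","return p,r*R.from_euler('z',np.pi/2)").replace("[.3,.4,.4,.2]","[.3,.4,.4,.2,0,0,0]")
s=s.replace("    lo=","    from bench import bot, vision, telemetry\n    for n,q in zip(('w3','w4','w5'),Q[1:]): print(np.abs(fk(q,s.x)[1].as_matrix()-np.load(n+'.npz')['R']).max().round(3))\n    lo=")
s=s.replace("if __name__","from bench import bot, vision, telemetry\nb=telemetry.sense();Q=np.vstack([Q,b['joint_pos']]);P=np.vstack([P,b['tcp_pos']])\nif __name__")
open('kin.py','w').write(s)
```

```bash
python3 kin.py
```

```text
[ 0.276  0.565  0.498  0.342  0.001 -0.043 -0.021] [ 0.002  0.007 -0.002 -0.007 -0.001 -0.     0.002  0.001  0.001  0.
  0.001  0.001 -0.002  0.001 -0.   ]
[[-0.099  0.874 -0.475]
 [ 0.995  0.087 -0.048]
 [-0.001 -0.477 -0.879]]
0.0
0.001
0.005
0.0946 0.56 0.35 err 19.5 0.573 [ 1.61  1.62 -1.16  2.23 -0.99  0.19  2.7 ]
0.0946 0.56 0.5 err 19.0 0.41 [ 1.    0.66 -0.87  2.23 -0.99  0.19  1.63]
0.0946 0.6 0.35 err 18.6 0.575 [ 1.54  1.64 -1.19  2.16 -0.99  0.19  2.7 ]
0.0946 0.6 0.5 err 17.5 0.413 [ 0.8   0.61 -0.72  2.16 -0.99  0.19  1.51]
0.0946 0.62 0.35 err 18.2 0.587 [ 1.48  1.58 -1.2   2.13 -0.99  0.19  2.62]
0.0946 0.62 0.5 err 16.9 0.41 [ 0.72  0.6  -0.66  2.13 -0.99  0.19  1.47]
0.0946 0.64 0.35 err 17.8 0.596 [ 1.41  1.49 -1.19  2.09 -0.99  0.19  2.51]
0.0946 0.64 0.5 err 16.2 0.405 [ 0.64  0.59 -0.59  2.09 -0.99  0.19  1.43]
0.0946 0.66 0.35 err 17.3 0.596 [ 1.34  1.4  -1.18  2.06 -0.99  0.19  2.41]
0.0946 0.66 0.5 err 15.6 0.399 [ 0.57  0.59 -0.53  2.06 -0.99  0.19  1.4 ]
0.0 0.56 0.35 err 21.5 0.648 [ 1.63  1.66 -1.16  2.23 -0.99  0.19  2.7 ]
0.0 0.56 0.5 err 19.9 0.49 [-0.34  0.42  0.32  2.23 -0.99  0.19  0.91]
0.0 0.6 0.35 err 20.4 0.651 [ 1.56  1.68 -1.19  2.16 -0.99  0.19  2.7 ]
0.0 0.6 0.5 err 18.3 0.47 [-0.36  0.47  0.34  2.16 -0.99  0.19  0.89]
0.0 0.62 0.35 err 20.7 0.652 [ 1.53  1.68 -1.2   2.13 -0.99  0.19  2.7 ]
0.0 0.62 0.5 err 17.5 0.459 [-0.36  0.5   0.34  2.13 -0.99  0.19  0.88]
0.0 0.64 0.35 err 19.9 0.674 [ 1.44  1.56 -1.2   2.09 -0.99  0.19  2.56]
0.0 0.64 0.5 err 16.8 0.448 [-0.35  0.52  0.34  2.09 -0.99  0.19  0.87]
0.0 0.66 0.35 err 19.1 0.682 [ 1.36  1.42 -1.18  2.06 -0.99  0.19  2.4 ]
0.0 0.66 0.5 err 16.2 0.437 [-0.35  0.54  0.34  2.06 -0.99  0.19  0.87]
```

>>> step_hand([
  {},
  {"pos":[0, -0.0025, 0], "turn_vec":[0.125, 0, 0]},
  {"pos":[0, -0.0025, 0], "turn_vec":[0.125, 0, 0]},
  {},
  {},
], finger_gap=0.3)

```text
time: 4.9
tcp_pos: [0.6447, -0.031, 0.1149]
orientation: [[-0.094, 0.727, -0.68], [0.996, 0.068, -0.065], [-0.001, -0.683, -0.73]]
ft_force: [-0.2, 0.2, 0.3]
grip_width: 0.305
finger_force: 0.0
```

```bash
python3 -c "
from h import *
r=Rt(.0946,.75);g=np.array([.658,-.029,.132]);go(g+.019*r[:,2],r)
from bench import bot, vision, telemetry;print(np.round(telemetry.sense()['joint_pos'],2))"
```

```text
now [ 0.6447 -0.031   0.1149] delta tool [ 0.0007 -0.0018 -0.0026]
rotvec tool [-0.0025  0.0003 -0.0012]
[-0.29  0.99  0.45  1.18 -0.23  1.79  0.25]
```

>>> step_hand([
  {"pos":[0, -0.0015, -0.0015]},
  {},
  {},
  {},
  {},
  {},
], finger_gap=0.0)

```text
time: 5.5
tcp_pos: [0.6441, -0.0312, 0.1191]
orientation: [[-0.093, 0.726, -0.681], [0.996, 0.067, -0.065], [-0.001, -0.684, -0.73]]
ft_force: [2.4, -3.3, 8.5]
grip_width: 0.078
finger_force: 59.1
```

Run:
```python
from h import *
from bench import bot, vision, telemetry
s=telemetry.sense();r=np.array(s['orientation']);p=np.array(s['tcp_pos']);g0=p-.019*r[:,2]
print(g0)
for i in range(1,11):
    f=.105*i;H=max(132*np.cos(f)+20*np.sin(f),122*np.cos(f)+32*np.sin(f))/1e3+.005
    g=np.array([g0[0]-.0006*i,g0[1]+.0024*i,H+.0005]);r1=r@R.from_rotvec([-.105,0,0]).as_matrix();t=g+.019*r1[:,2]
    print((r.T@(t-p)).round(4));r=r1;p=t
```

```text
[ 0.65705537 -0.0299814   0.13298117]
[ 0.0024 -0.0023 -0.0041]
[0.0024 0.0018 0.0002]
[0.0024 0.0025 0.0014]
[0.0024 0.0029 0.0028]
[0.0025 0.0031 0.0042]
[0.0025 0.0029 0.0056]
[0.0025 0.0024 0.0064]
[0.0025 0.0017 0.0066]
[0.0025 0.0009 0.0077]
[ 0.0025 -0.0001  0.0086]
```

>>> step_hand([
  {"pos":[0.001, -0.004, -0.004]},
  {"pos":[0.0024, -0.0023, -0.0035], "turn_vec":[-0.105, 0, 0]},
  {"pos":[0.0024, 0.0018, 0], "turn_vec":[-0.105, 0, 0]},
  {"pos":[0.0024, 0.0025, 0.0014], "turn_vec":[-0.105, 0, 0]},
  {"pos":[0.0024, 0.003, 0.0028], "turn_vec":[-0.105, 0, 0]},
  {"pos":[0.0025, 0.003, 0.004], "turn_vec":[-0.105, 0, 0]},
  {},
  {},
])

```text
time: 6.3
tcp_pos: [0.6486, -0.0164, 0.116]
orientation: [[-0.094, 0.969, -0.229], [0.996, 0.092, -0.021], [0.001, -0.229, -0.973]]
ft_force: [0.3, 0.3, -3.6]
grip_width: 0.082
finger_force: 59.0
```

```bash
python3 -c "
from h import *
from bench import bot, vision, telemetry
im,s=snap('w6');print(s['joint_pos'].round(2) if hasattr(s['joint_pos'],'round') else s['joint_pos'])
c=vision.read_camera('side')['image'];cv2.imwrite('pics/s6.png',c[:,:,::-1]);c2=vision.read_camera('scene')['image'][:,:,::-1]
cv2.imwrite('pics/v6.png',np.vstack([np.hstack([cv2.resize(im[:,:,::-1],(400,300)),cv2.resize(c[100:250,170:370,::-1],(400,300),interpolation=cv2.INTER_CUBIC)]),np.hstack([cv2.resize(c2[150:300,170:370],(400,300),interpolation=cv2.INTER_CUBIC),cv2.resize(c2[190:280,100:220],(400,300),interpolation=cv2.INTER_CUBIC)])]))"
```

```text
[-0.39  0.67  0.47  1.6  -0.28  1.18  0.26]
```

View pics/v6.png

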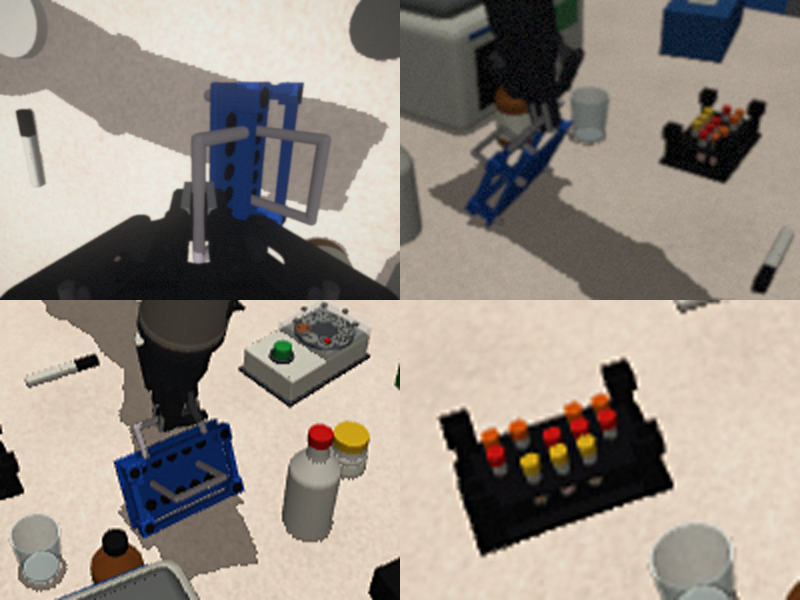

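>>> step_hand([
  {"pos":[0.0025, 0.003, 0.0055], "turn_vec":[-0.105, 0, 0]},
  {"pos":[0.0025, 0.0024, 0.0064], "turn_vec":[-0.105, 0, 0]},
  {"pos":[0.0025, 0.0017, 0.0066], "turn_vec":[-0.105, 0, 0]},
  {"pos":[0.0025, 0.001, 0.0077], "turn_vec":[-0.105, 0, 0]},
  {"pos":[0.0025, 0, 0.0086], "turn_vec":[-0.105, 0, 0]},
  {},
  {},
])

```text
time: 7.15
tcp_pos: [0.6558, -0.004, 0.0794]
orientation: [[-0.093, 0.954, 0.286], [0.996, 0.089, 0.027], [0.0, 0.288, -0.958]]
ft_force: [1.6, 0.9, -4.3]
grip_width: 0.078
finger_force: 59.2
```

```bash
python3 -c "
from h import *
from bench import bot, vision, telemetry
s=telemetry.sense();print(np.round(s['joint_pos'],2),np.array(s['tcp_pos'])-.019*np.array(s['orientation'])[:,2])"
```

```text
[-0.38  0.47  0.36  2.02 -0.42  0.42  0.38] [ 0.65033834 -0.00446578  0.09759912]
```

>>> step_hand([
  {"pos":[0, -0.0026, 0.0086]},
  {},
  {"pos":[0, -0.007, 0.005], "turn_vec":[-0.025, 0, 0]},
  {"pos":[0, -0.007, 0.005], "turn_vec":[-0.025, 0, 0]},
  {"pos":[0, -0.0065, 0.006], "turn_vec":[-0.025, 0, 0]},
  {"pos":[0, -0.0065, 0.006], "turn_vec":[-0.025, 0, 0]},
  {},
])

```text
time: 7.85
tcp_pos: [0.6359, -0.0054, 0.0396]
orientation: [[-0.094, 0.921, 0.379], [0.996, 0.086, 0.037], [0.001, 0.381, -0.925]]
ft_force: [-2.3, 0.4, -1.4]
grip_width: 0.076
finger_force: 60.1
```

```bash
python3 -c "
from h import *
from bench import bot, vision, telemetry
s=telemetry.sense();print(np.round(s['joint_pos'],2),np.array(s['tcp_pos'])-.019*np.array(s['orientation'])[:,2])"
```

```text
[-0.27  0.48  0.22  2.15 -0.66  0.17  0.63] [ 0.62871729 -0.00607697  0.05716511]
```

>>> step_hand([
  {"pos":[0, -0.008, 0.006], "turn_vec":[0.05, 0, 0]},
  {"pos":[0, -0.0075, 0.007], "turn_vec":[0.05, 0, 0]},
  {"pos":[0, -0.003, 0.0037]},
  {"pos":[0, -0.0025, 0.0037]},
  {},
  {},
])

```text
time: 8.45
tcp_pos: [0.6251, -0.0069, 0.0151]
orientation: [[-0.093, 0.952, 0.29], [0.996, 0.089, 0.027], [-0.0, 0.292, -0.957]]
ft_force: [2.3, 0.8, 0.5]
grip_width: 0.079
finger_force: 61.0
```

```bash
python3 -c "
from h import *
from bench import bot, vision, telemetry
s=telemetry.sense();print(np.round(s['joint_pos'],2),np.array(s['tcp_pos'])-.019*np.array(s['orientation'])[:,2])"
```

```text
[-0.33  0.54  0.3   2.11 -0.63  0.26  0.58] [ 0.61962033 -0.00744144  0.03330113]
```

>>> step_hand([
  {},
  {},
  {},
  {},
  {},
], finger_gap=0.25)

```text
time: 8.95
tcp_pos: [0.6248, -0.0067, 0.0148]
orientation: [[-0.094, 0.953, 0.289], [0.996, 0.09, 0.027], [-0.0, 0.291, -0.957]]
ft_force: [-0.7, -0.7, 0.9]
grip_width: 0.252
finger_force: 0.0
```

>>> step_hand([
  {"pos":[0, 0, -0.02]},
  {"pos":[0, 0, -0.04]},
  {"pos":[0, 0, -0.05]},
  {"pos":[0, 0, -0.05], "turn_vec":[0.1, 0, 0]},
  {"pos":[0, 0, -0.05], "turn_vec":[0.1, 0, 0]},
  {"pos":[0, 0, -0.04], "turn_vec":[0.09, 0, 0]},
  {},
  {},
])

```text
time: 9.75
tcp_pos: [0.5669, -0.0112, 0.2509]
orientation: [[-0.096, 0.995, 0.019], [0.995, 0.096, 0.003], [0.002, 0.019, -1.0]]
ft_force: [-0.3, 0.2, -0.3]
grip_width: 0.251
finger_force: 0.0
```

```bash
python3 -c "
from h import *
from bench import bot, vision, telemetry
s=telemetry.sense();print(np.round(s['joint_pos'],2))
c=vision.read_camera('side')['image'];cv2.imwrite('pics/s7.png',c[:,:,::-1]);c2=vision.read_camera('scene')['image'][:,:,::-1];cv2.imwrite('pics/c7.png',c2);snap('w7')"
```

```text
[-0.72  0.27  0.76  1.88 -0.22  1.06  0.22]
```

>>> step_hand([
  {"pos":[-0.046, -0.009, 0]},
  {"pos":[-0.048, -0.01, 0.005]},
  {"pos":[-0.048, -0.01, 0.01]},
  {"pos":[-0.048, -0.01, 0.01]},
  {"pos":[-0.048, -0.01, 0.01]},
  {"pos":[-0.047, -0.008, 0.01]},
  {},
  {},
])

```text
time: 10.7
tcp_pos: [0.5359, -0.3019, 0.2027]
orientation: [[-0.091, 0.996, 0.015], [0.996, 0.091, 0.003], [0.002, 0.015, -1.0]]
ft_force: [0.6, 0.3, 0.5]
grip_width: 0.248
finger_force: 0.0
```

```bash
python3 -c "
from h import *
im,s=snap('a1');print(s['tcp_pos'])"
```

```text
[ 0.53585955 -0.30191234  0.20271551]
```

>>> step_hand([
  {"pos":[0.04, 0.04, 0]},
  {"pos":[0.02, 0.02, 0]},
  {},
  {},
  {},
])

```text
time: 11.25
tcp_pos: [0.5868, -0.2398, 0.2051]
orientation: [[-0.095, 0.995, 0.017], [0.995, 0.095, 0.003], [0.001, 0.017, -1.0]]
ft_force: [-0.3, 0.3, -0.1]
grip_width: 0.249
finger_force: 0.0
```

```bash
python3 -c "
from h import *
im,s=snap('a2');print(s['tcp_pos'])"
python3 -c "
from h import *
from bench import bot, vision, telemetry
g=np.array([.7035,.0006,.082]);go(g+[-.0,-.04,.13],np.array(Rt(.095,0)))
for n in('a1','a2'): print(proj(n,np.array([[.498,-.198,.06],[.575,-.198,.06],[.498,-.324,.06],[.575,-.324,.06]])).round())"
```

```text
[ 0.58681777 -0.23984231  0.20512814]
now [ 0.5867 -0.2402  0.2052] delta tool [ 0.1889  0.1354 -0.0042]
rotvec tool [ 0.0175 -0.0015 -0.0003]
[[223.  69.]
 [304.  78.]
 [216. 198.]
 [288. 203.]]
[[168. 132.]
 [245. 139.]
 [167. 245.]
 [236. 250.]]
```

>>> step_hand([
  {"pos":[0.038, 0.027, 0], "turn_vec":[0.004, 0, 0]},
  {"pos":[0.038, 0.027, 0], "turn_vec":[0.004, 0, 0]},
  {"pos":[0.038, 0.027, -0.001], "turn_vec":[0.004, 0, 0]},
  {"pos":[0.038, 0.027, -0.001], "turn_vec":[0.005, 0, 0]},
  {"pos":[0.037, 0.027, -0.002]},
  {},
  {},
])

```text
time: 12.0
tcp_pos: [0.7036, -0.0387, 0.2103]
orientation: [[-0.096, 0.995, -0.0], [0.995, 0.096, 0.001], [0.001, -0.0, -1.0]]
ft_force: [0.0, -1.3, 0.6]
grip_width: 0.248
finger_force: 0.0
```

```bash
python3 -c "
from h import *
im,s=snap('t1');print(s['tcp_pos'])"
```

```text
[ 0.7035847  -0.03871536  0.21028473]
```

>>> step_hand([
  {"pos":[0.035, -0.03, 0]},
  {"pos":[0, -0.03, 0]},
  {},
  {},
])

```text
time: 12.45
tcp_pos: [0.64, -0.0115, 0.2114]
orientation: [[-0.093, 0.996, 0.001], [0.996, 0.093, 0.002], [0.002, 0.001, -1.0]]
ft_force: [0.4, 0.1, 0.2]
grip_width: 0.25
finger_force: 0.0
```

```bash
python3 -c "
from h import *
im,s=snap('t2');print(s['tcp_pos'])
def WT(q,P):
    return P@R.from_euler('z',q[2]).as_matrix().T+[q[0],q[1],0]
P=np.array([[0,34,82],[0,-34,82],[-84,42,32],[-84,-42,32],[48,75,50],[-48,75,50],[48,-75,50],[-48,-75,50]])/1e3
for n in('t1','t2'): print(proj(n,WT([.7035,.0006,.095],P)).round().tolist())"
```

```text
[ 0.64003756 -0.01146104  0.21139932]
[[259.0, 107.0], [259.0, 179.0], [181.0, 99.0], [186.0, 175.0], [308.0, 64.0], [210.0, 63.0], [300.0, 207.0], [216.0, 207.0]]
[[322.0, 144.0], [318.0, 210.0], [237.0, 131.0], [239.0, 202.0], [365.0, 99.0], [271.0, 99.0], [350.0, 233.0], [269.0, 233.0]]
```

Run:
```python
from h import *
a=cv2.imread('pics/a1.png');t=cv2.imread('pics/t1.png')
A=cv2.resize(a[45:225,192:326],None,fx=3,fy=3,interpolation=cv2.INTER_CUBIC)
A=(255*(A/255.)**.45).astype(np.uint8)
T=cv2.resize(t[50:230,175:311],None,fx=2.9,fy=2.9,interpolation=cv2.INTER_CUBIC)
T=(255*(T/255.)**.7).astype(np.uint8)
h=max(A.shape[0],T.shape[0]);pad=lambda I:cv2.copyMakeBorder(I,0,h-I.shape[0],0,0,cv2.BORDER_CONSTANT)
cv2.imwrite('pics/v7.png',np.hstack([pad(A),pad(T)]));print(A.shape,T.shape)
for n in('t1','t2'):
    im=cv2.imread(f'pics/{n}.png').astype(int);m=((im[:,:,0]>1.6*im[:,:,2]+15)).astype(np.uint8)
    k,l,s,c=cv2.connectedComponentsWithStats(m);print(n,s[1:][s[1:,4]>100])
    b=np.argmax(s[1:,4])+1;print(cv2.boxPoints(cv2.minAreaRect(np.argwhere(l==b)[:,::-1].astype(np.float32))).round(1).tolist())
```

```text
(540, 402, 3) (522, 394, 3)
t1 [[ 210   64   95  141 9390]]
[[210.0, 64.0], [304.0, 64.0], [304.0, 204.0], [210.0, 204.0]]
t2 [[ 268  100   94  133 8467]]
[[267.1000061035156, 231.89999389648438], [269.0, 98.69999694824219], [361.0, 100.0], [359.1000061035156, 233.1999969482422]]
```

View pics/v7.png

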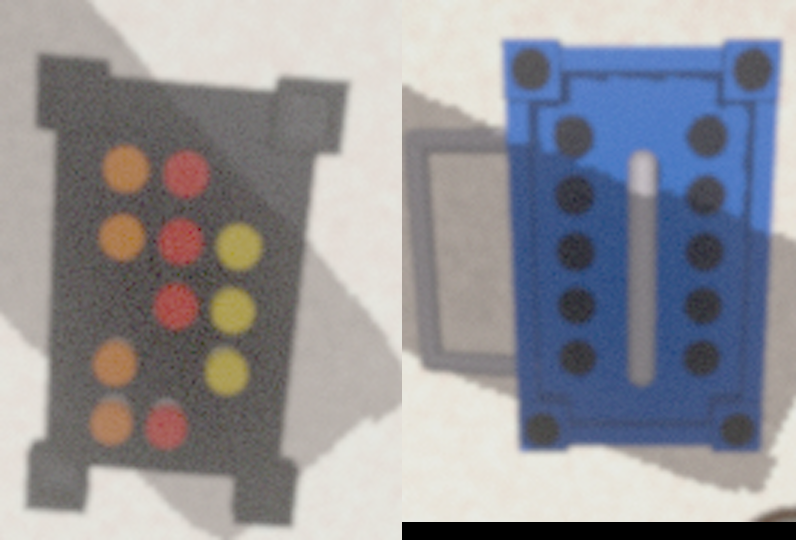

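Run:
```python
from h import *
from scipy.optimize import least_squares
def fit(n,P,px,q0,free):
    P=np.array(P)/1e3;px=np.array(px)
    W=lambda q:P@R.from_euler('z',q[2]).as_matrix().T+[q[0],q[1],q[3] if free else 0]
    f=lambda q:(proj(n,W(q))-px).ravel()
    r=least_squares(f,q0+([0] if free else []),loss='soft_l1');print(n,r.x.round(4));print(f(r.x).round(1))
o=lambda L,ox,oy,s,po:[(ox+(u-po+.5)/s-.5,oy+(v+.5)/s-.5) for u,v in L]
B=[(-49,76,60),(49,76,60),(-49,-76,60),(49,-76,60),(-27,76,60),(-49,54,60),(27,76,60),(49,54,60),(-49,-54,60),(-27,-76,60),(49,-54,60),(27,-76,60)]
b=o([(38,54),(348,84),(27,509),(292,525),(107,62),(37,127),(278,77),(340,154),(32,440),(85,511),(298,463),(234,518)],192,45,3,0)
T=[(-48,75,50),(48,75,50),(-48,-75,50),(48,-75,50),(0,38.5,82),(0,-38.5,82)]
t=o([(503,40),(781,40),(521,450),(762,447),(643,151),(642,387)],175,50,2.9,402)
for fr in(0,1):
    fit('a1',B,b,[.537,-.26,0.],fr);fit('t1',T,t,[.7035,0,.09],fr)
```

```text
a1 [ 0.5299 -0.2685  0.0108]
[-0.8 -1.   0.9 -1.6 -0.9  0.4  0.6  1.2  0.  -1.5 -1.1  0.1  0.9 -1.3
  0.5 -0.2 -2.1  4.1  0.1  1.1  1.   3.  -0.1  2.2]
t1 [0.7019 0.001  0.0973]
[-0.9 -0.5  0.9 -0.7 -0.6  1.6  0.4  2.5 -0.  -0.1  0.2 -0.1]
a1 [ 0.53   -0.2688  0.0111 -0.0057]
[ 0.2  0.2 -0.2 -0.7  0.  -1.3 -0.  -0.6  0.6 -0.4 -0.1  0.7  0.3 -0.4
 -0.6  0.3 -1.1  2.7  0.7 -0.6  0.3  1.4 -0.3  0.4]
t1 [ 0.702   0.001   0.0979 -0.005 ]
[-0.1  0.2  0.1 -0.   0.1  0.1 -0.2  1.  -0.  -0.1  0.2 -1.5]
```

Run:
```python
from h import *
B=np.array([(-49,76,60),(49,76,60),(-49,-76,60),(49,-76,60)])/1e3
W=lambda q:B@R.from_euler('z',q[2]).as_matrix().T+[q[0],q[1],q[3]]
for n in('a1','a2'):
    im=cv2.GaussianBlur(cv2.imread(f'pics/{n}.png'),(3,3),0).max(2);pr=proj(n,W([.530,-.2688,.0111,-.0057]))
    out=[]
    for c,d in zip(pr,[(-1,-1),(1,-1),(-1,1),(1,1)]):
        x,y=c.round().astype(int);w=14;p=np.argwhere(im[y-w:y+w+1,x-w:x+w+1]<45)[:,::-1]+[x-w,y-w]
        out.append(p[np.argmax(p@np.array(d))]-c)
    print(n,pr.round(1).tolist(),np.round(out,1).tolist())
go([.702,.001,.063],Rt(.0975,0))
```

```text
a1 [[204.5, 62.9], [307.5, 72.0], [200.7, 213.1], [289.0, 219.1]] [[2.5, 1.1], [-3.5, 4.0], [4.3, -4.1], [-3.0, -2.1]]
a2 [[151.6, 124.7], [248.7, 132.8], [154.7, 258.0], [238.7, 263.4]] [[2.4, 1.3], [-1.7, -2.8], [2.3, -2.0], [-7.7, 13.6]]
now [ 0.6407 -0.0112  0.2113] delta tool [0.0062 0.0619 0.1484]
rotvec tool [ 0.0016 -0.0017 -0.0041]
```

>>> step_hand([
  {"pos":[0.003, 0.031, 0.01], "turn_vec":[0, 0, -0.004]},
  {"pos":[0.003, 0.031, 0.03]},
  {"pos":[0, 0, 0.045]},
  {"pos":[0, 0, 0.0365]},
  {"pos":[0, 0, 0.02]},
  {},
  {},
], finger_gap=0.5)

```text
time: 13.2
tcp_pos: [0.7024, 0.0012, 0.0697]
orientation: [[-0.098, 0.995, 0.001], [0.995, 0.098, 0.001], [0.001, 0.001, -1.0]]
ft_force: [-0.1, -0.5, 0.4]
grip_width: 0.506
finger_force: 0.0
```

```bash
python3 -c "
from h import *
go([.702,.001,.063],Rt(.0975,0))"
```

```text
now [0.7024 0.0012 0.0697] delta tool [-0.0001 -0.0004  0.0067]
rotvec tool [ 0.0007 -0.0008  0.0006]
```

>>> step_hand([
  {"pos":[0, 0, 0.0065]},
  {},
  {},
])

```text
time: 13.5
tcp_pos: [0.7021, 0.0024, 0.0634]
orientation: [[-0.099, 0.995, 0.001], [0.995, 0.099, 0.002], [0.002, 0.001, -1.0]]
ft_force: [-0.7, 0.1, 1.3]
grip_width: 0.5
finger_force: 0.0
```

>>> step_hand([
  {},
  {},
  {},
  {},
  {},
], finger_gap=0.0)

```text
time: 14.0
tcp_pos: [0.7022, 0.0024, 0.063]
orientation: [[-0.099, 0.995, 0.001], [0.995, 0.099, 0.002], [0.001, 0.001, -1.0]]
ft_force: [1.5, 2.2, 2.8]
grip_width: 0.081
finger_force: 58.6
```

```bash
python3 -c "
from h import *
snap('g1')"
```

>>> step_hand([
  {"pos":[0, 0, -0.02]},
  {"pos":[0, 0, -0.04]},
  {"pos":[0, 0, -0.045]},
  {"pos":[0, 0, -0.045]},
  {},
  {},
])

```text
time: 14.65
tcp_pos: [0.7015, 0.0022, 0.2128]
orientation: [[-0.099, 0.995, 0.001], [0.995, 0.099, 0.002], [0.002, 0.001, -1.0]]
ft_force: [-0.3, -0.2, -4.5]
grip_width: 0.081
finger_force: 59.0
```

```bash
python3 -c "
from h import *
snap('g2')
for n in('g1','g2'):
    im=cv2.imread(f'pics/{n}.png').astype(int);m=((im[:,:,0]>1.6*im[:,:,2]+15)).astype(np.uint8)
    k,l,s,c=cv2.connectedComponentsWithStats(m);b=np.argmax(s[1:,4])+1;print(s[b],cv2.boxPoints(cv2.minAreaRect(np.argwhere(l==b)[:,::-1].astype(np.float32))).round(1).tolist())
go([.530,-.2674,.2],Rt(.011,0))"
```

```text
[  167   109   177   173 19336] [[167.0, 109.0], [343.0, 109.0], [343.0, 281.0], [167.0, 281.0]]
[  167   109   177   173 19152] [[167.0, 109.0], [343.0, 109.0], [343.0, 281.0], [167.0, 281.0]]
now [0.701  0.0024 0.2115] delta tool [-0.2515 -0.1969  0.0113]
rotvec tool [-0.0012 -0.0018  0.0884]
```

>>> step_hand([
  {"pos":[-0.031, -0.0245, 0]},
  {"pos":[-0.0315, -0.0245, 0]},
  {"pos":[-0.0315, -0.0245, 0]},
  {"pos":[-0.0315, -0.0245, 0]},
  {"pos":[-0.0315, -0.0245, 0]},
  {"pos":[-0.0315, -0.0245, 0]},
  {"pos":[-0.0315, -0.0245, 0]},
  {"pos":[-0.0315, -0.0245, 0]},
])

```text
time: 15.5
tcp_pos: [0.5296, -0.2682, 0.2104]
orientation: [[-0.099, 0.995, -0.003], [0.995, 0.099, 0.002], [0.002, -0.002, -1.0]]
ft_force: [1.7, -0.6, -3.2]
grip_width: 0.078
finger_force: 59.0
```

>>> step_hand([
  {"turn_vec":[0, 0, 0.044]},
  {"turn_vec":[0, 0, 0.044]},
  {},
  {},
  {},
])

```text
time: 16.0
tcp_pos: [0.5314, -0.2672, 0.2115]
orientation: [[-0.013, 1.0, -0.001], [1.0, 0.013, 0.002], [0.002, -0.001, -1.0]]
ft_force: [0.5, -0.0, -4.0]
grip_width: 0.075
finger_force: 59.0
```

```bash
python3 -c "
from h import *
go([.530,-.2674,.135],Rt(.011,0))"
```

```text
now [ 0.5314 -0.2672  0.2115] delta tool [-0.0003 -0.0014  0.0765]
rotvec tool [-0.0009 -0.0016  0.0018]
```

>>> step_hand([
  {"pos":[0, -0.0014, 0.03]},
  {"pos":[0, 0, 0.03]},
  {"pos":[0, 0, 0.0165]},
  {},
  {},
])

```text
time: 16.5
tcp_pos: [0.5305, -0.2679, 0.1363]
orientation: [[-0.011, 1.0, 0.0], [1.0, 0.011, 0.001], [0.001, 0.0, -1.0]]
ft_force: [1.1, -0.5, -3.7]
grip_width: 0.083
finger_force: 59.0
```

```bash
python3 -c "
from h import *
go([.530,-.2674,.111],Rt(.011,0))"
```

```text
now [ 0.5305 -0.2679  0.1363] delta tool [ 0.0005 -0.0005  0.0253]
rotvec tool [ 0.0004 -0.001   0.0002]
```

>>> step_hand([
  {"pos":[0, 0, 0.005]},
  {"pos":[0, 0, 0.004]},
  {"pos":[0, 0, 0.003]},
  {},
  {},
])

```text
time: 17.0
tcp_pos: [0.5303, -0.2675, 0.1238]
orientation: [[-0.011, 1.0, 0.0], [1.0, 0.011, 0.001], [0.001, 0.0, -1.0]]
ft_force: [-0.3, -0.5, -4.0]
grip_width: 0.077
finger_force: 59.1
```

```bash
python3 -c "
from h import *
go([.530,-.2674,.111],Rt(.011,0))"
```

```text
now [ 0.5303 -0.2675  0.1238] delta tool [ 0.0001 -0.0003  0.0128]
rotvec tool [ 0.0004 -0.0014  0.0002]
```

No contact yet; continue in small steps.

>>> step_hand([
  {"pos":[0, 0, 0.002]},
  {"pos":[0, 0, 0.002]},
  {"pos":[0, 0, 0.002]},
  {},
  {},
])

```text
time: 17.5
tcp_pos: [0.5302, -0.2675, 0.1176]
orientation: [[-0.011, 1.0, 0.0], [1.0, 0.011, 0.001], [0.001, 0.0, -1.0]]
ft_force: [-0.2, 0.1, -3.7]
grip_width: 0.08
finger_force: 59.1
```

>>> step_hand([
  {"pos":[0, 0, 0.002]},
  {"pos":[0, 0, 0.002]},
  {},
  {},
])

```text
time: 17.9
tcp_pos: [0.5302, -0.2675, 0.1136]
orientation: [[-0.011, 1.0, 0.0], [1.0, 0.011, 0.002], [0.002, 0.0, -1.0]]
ft_force: [0.3, 0.1, -3.4]
grip_width: 0.082
finger_force: 59.1
```

>>> step_hand([
  {"pos":[0, 0, 0.0015]},
  {"pos":[0, 0, 0.0013]},
  {},
  {},
])

```text
time: 18.3
tcp_pos: [0.5306, -0.2676, 0.1111]
orientation: [[-0.011, 1.0, 0.001], [1.0, 0.011, 0.001], [0.001, 0.001, -1.0]]
ft_force: [3.1, -0.0, 1.1]
grip_width: 0.082
finger_force: 59.5
```

>>> step_hand([
  {},
  {},
  {},
  {},
], finger_gap=0.3)

```text
time: 18.7
tcp_pos: [0.5301, -0.2675, 0.1109]
orientation: [[-0.011, 1.0, 0.0], [1.0, 0.011, 0.002], [0.002, 0.0, -1.0]]
ft_force: [-0.4, -0.5, 0.0]
grip_width: 0.302
finger_force: 0.0
```

>>> step_hand([
  {"pos":[0, 0, -0.03]},
  {"pos":[0, 0, -0.05]},
  {"pos":[0, 0, -0.05]},
  {"pos":[0, 0, -0.03]},
  {},
  {},
])

```text
time: 19.3
tcp_pos: [0.5303, -0.2676, 0.2712]
orientation: [[-0.012, 1.0, 0.001], [1.0, 0.012, 0.002], [0.002, 0.001, -1.0]]
ft_force: [-0.1, 0.3, -0.8]
grip_width: 0.297
finger_force: 0.0
```

```bash
python3 -c "
from h import *
from scipy.optimize import least_squares
im,s=snap('h1')
im=im[:,:,::-1].astype(int);m=((im[:,:,0]>1.6*im[:,:,2]+15)).astype(np.uint8)
k,l,st,c=cv2.connectedComponentsWithStats(m);b=np.argmax(st[1:,4])+1;print(st[b])
box=cv2.boxPoints(cv2.minAreaRect(np.argwhere(l==b)[:,::-1].astype(np.float32)));print(box.round(1).tolist())
P=np.array([[-48,75,98],[48,75,98],[-48,-75,98],[48,-75,98]])/1e3
for q in([.53,-.2688,.011],): print(proj('h1',P@R.from_euler('z',q[2]).as_matrix().T+[q[0],q[1],0]).round(1).tolist())
g=np.array([.53,.24,.2]);go(g)"
```

```text
[ 212  107   86  126 7567]
[[212.0, 107.0], [297.0, 107.0], [297.0, 232.0], [212.0, 232.0]]
[[209.8, 106.5], [299.5, 106.5], [215.5, 234.2], [293.7, 234.1]]
now [ 0.5299 -0.2673  0.2703] delta tool [0.5071 0.0059 0.0713]
```

>>> step_hand([
  {"pos":[0.048, 0, 0]},
  {"pos":[0.048, 0, 0]},
  {"pos":[0.048, 0, 0]},
  {"pos":[0.048, 0, 0]},
  {"pos":[0.048, 0, 0]},
  {"pos":[0.048, 0, 0.01]},
  {"pos":[0.048, 0, 0.01]},
  {"pos":[0.048, 0, 0.01]},
], finger_gap=0.0)

```text
time: 20.15
tcp_pos: [0.5248, 0.1182, 0.2401]
orientation: [[-0.011, 1.0, -0.001], [1.0, 0.011, 0.001], [0.001, -0.001, -1.0]]
ft_force: [1.6, -0.5, 1.1]
grip_width: 0.001
finger_force: 0.0
```

>>> step_hand([
  {"pos":[0.048, 0, 0.01]},
  {"pos":[0.02, 0, 0.01]},
  {"pos":[0, 0, 0.01]},
  {},
  {},
])

```text
time: 20.65
tcp_pos: [0.5251, 0.1826, 0.2113]
orientation: [[-0.009, 1.0, -0.0], [1.0, 0.009, 0.0], [0.0, -0.0, -1.0]]
ft_force: [-0.2, 0.7, 1.3]
grip_width: 0.005
finger_force: 0.0
```

Create green.py:
```python
from h import *
import sys
n=sys.argv[1];im,s=snap(n)
def col(im,kind):
    i=im.astype(int);r,g,b=i[:,:,0],i[:,:,1],i[:,:,2]
    m={'g':(g>1.6*r+10)&(g>1.4*b+5),'r':(r>2.2*g+15)&(r>2*b+10),'o':(r>1.5*g+15)&(g>1.25*b)&(r<2.6*g)}[kind]
    k,l,st,c=cv2.connectedComponentsWithStats(m.astype(np.uint8));j=[x for x in range(1,k) if st[x,4]>6]
    return [(c[x].round(1).tolist(),int(st[x,4])) for x in j]
for k,z in(('g',.068),('r',.066),('o',.055)):
    for c,a in col(im,k): print(k,c,a,plane(n,c,z).round(4))
```

```bash
python3 green.py b1
```

```text
g [258.1, 126.4] 498 [0.5273 0.2376 0.068 ]
r [277.0, 52.1] 69 [0.544  0.3046 0.066 ]
```

>>> step_hand([
  {"pos":[-0.04, -0.04, 0]},
  {},
  {},
  {},
])

```text
time: 21.1
tcp_pos: [0.4909, 0.1486, 0.2122]
orientation: [[-0.011, 1.0, 0.001], [1.0, 0.011, 0.003], [0.003, 0.002, -1.0]]
ft_force: [-0.2, 0.3, -0.4]
grip_width: 0.001
finger_force: 0.0
```

```bash
python3 green.py b2
```

```text
g [293.9, 92.1] 628 [0.5271 0.2362 0.068 ]
r [316.3, 11.3] 79 [0.5438 0.3045 0.066 ]
```

```bash
python3 -c "
from h import *
im=cv2.imread('pics/b1.png')[:,:,::-1].astype(int)
c=im[0:110,180:330];r,g,b=c[:,:,0],c[:,:,1],c[:,:,2]
m=((r>1.35*g)&(g>1.1*b)&(r>60)).astype(np.uint8);k,l,st,ce=cv2.connectedComponentsWithStats(m)
for j in range(1,k):
    if st[j,4]>8:print(ce[j]+[180,0],st[j,4],c[l==j].mean(0).round(),plane('b1',ce[j]+[180,0],.055).round(4))
go([.527,.237,.08],Rt(.011,0))"
```

```text
[218.71212121  58.64935065] 462 [106.  70.  49.] [0.4887 0.3001 0.055 ]
[276.21052632  52.47368421] 19 [135.  35.  31.] [0.544 0.306 0.055]
now [0.4909 0.1488 0.212 ] delta tool [0.0875 0.0369 0.1322]
rotvec tool [ 0.0013 -0.0021  0.    ]
```

>>> step_hand([
  {"pos":[0.044, 0.0185, 0.02]},
  {"pos":[0.0435, 0.0185, 0.02]},
  {"pos":[0, 0, 0.045]},
  {"pos":[0, 0, 0.04]},
  {},
  {},
])

```text
time: 21.75
tcp_pos: [0.5257, 0.2337, 0.0883]
orientation: [[-0.011, 1.0, -0.0], [1.0, 0.011, 0.0], [0.0, -0.0, -1.0]]
ft_force: [1.1, 0.1, 0.6]
grip_width: -0.004
finger_force: 0.0
```

```bash
python3 -c "
from h import *
go([.527,.237,.0525],Rt(.011,0))"
```

```text
now [0.5257 0.2337 0.0883] delta tool [0.0033 0.0014 0.0358]
rotvec tool [-0.0001 -0.0003 -0.0004]
```

>>> step_hand([
  {"pos":[0.0033, 0.0014, 0.015]},
  {"pos":[0, 0, 0.007]},
  {"pos":[0, 0, 0.005]},
  {"pos":[0, 0, 0.005]},
  {"pos":[0, 0, 0.004]},
  {"pos":[0, 0, 0.001]},
  {},
  {},
])

```text
time: 22.55
tcp_pos: [0.5278, 0.2382, 0.0533]
orientation: [[-0.011, 1.0, 0.002], [1.0, 0.011, 0.004], [0.004, 0.002, -1.0]]
ft_force: [-9.2, -1.1, 44.4]
grip_width: 0.001
finger_force: 21.8
```

>>> step_hand([
  {"pos":[0, 0, 0.001]},
  {},
  {},
])

```text
time: 22.85
tcp_pos: [0.5281, 0.2383, 0.0531]
orientation: [[-0.011, 1.0, 0.003], [1.0, 0.011, 0.005], [0.005, 0.003, -1.0]]
ft_force: [-13.4, -3.6, 61.0]
grip_width: -0.003
finger_force: 30.3
```

>>> step_hand([
  {"pos":[0, 0, -0.006]},
  {"pos":[0, 0, -0.01]},
  {"pos":[0, 0, -0.01]},
  {"pos":[0, 0, -0.01]},
  {},
  {},
  {},
])

```text
time: 23.55
tcp_pos: [0.5262, 0.2373, 0.0855]
orientation: [[-0.011, 1.0, -0.0], [1.0, 0.011, 0.001], [0.001, -0.0, -1.0]]
ft_force: [0.2, 0.0, -0.1]
grip_width: -0.005
finger_force: 0.0
```

Create drum.py:
```python
from h import *
import sys
n=sys.argv[1];im,s=snap(n);im=im.astype(int)
r,g,b=im[:,:,0],im[:,:,1],im[:,:,2]
for nm,z,m in(('orange',.055,(r>1.35*g)&(g>1.1*b)&(r>60)),('red',.066,(r>2.2*g+15)&(r>2*b+10)),('green',.068,(g>1.6*r+10)&(g>1.4*b+5))):
    k,l,st,ce=cv2.connectedComponentsWithStats(m.astype(np.uint8))
    for j in range(1,k):
        if st[j,4]>40:
            p=plane(n,ce[j],z)
            if .44<p[0]<.6 and .2<p[1]<.42:print(nm,ce[j].round(),st[j,4],p.round(4))
go([.528,.238,.0535])
```

```bash
python3 drum.py d1
```

```text
orange [235. 132.] 1148 [0.5127 0.2972 0.055 ]
orange [288. 120.] 55 [0.5443 0.3043 0.055 ]
red [289. 121.] 198 [0.5438 0.3046 0.066 ]
green [259. 222.] 999 [0.5279 0.2443 0.068 ]
now [0.5262 0.2373 0.0854] delta tool [0.0007 0.0018 0.0319]
```

>>> step_hand([
  {"pos":[0.0007, 0.001, 0.015]},
  {"pos":[0, 0, 0.006]},
  {"pos":[0, 0, 0.005]},
  {"pos":[0, 0, 0.004]},
  {"pos":[0, 0, 0.003]},
  {},
  {},
  {},
])

```text
time: 24.4
tcp_pos: [0.5276, 0.2383, 0.0535]
orientation: [[-0.011, 1.0, 0.0], [1.0, 0.011, 0.002], [0.002, 0.0, -1.0]]
ft_force: [-5.0, 0.6, 17.1]
grip_width: 0.005
finger_force: 8.5
```

>>> step_hand([
  {"pos":[0, 0, -0.006]},
  {"pos":[0, 0, -0.01]},
  {"pos":[0, 0, -0.01]},
  {"pos":[0, 0, -0.01]},
  {},
  {},
  {},
])

```text
time: 25.1
tcp_pos: [0.5273, 0.2381, 0.0886]
orientation: [[-0.011, 1.0, -0.0], [1.0, 0.011, 0.001], [0.001, -0.0, -1.0]]
ft_force: [-0.3, 0.2, -0.1]
grip_width: 0.003
finger_force: 0.0
```

```bash
python3 drum.py d2
```

```text
orange [268. 110.] 1310 [0.5335 0.311  0.055 ]
red [287. 122.] 199 [0.5437 0.3047 0.066 ]
green [257. 222.] 994 [0.5277 0.2438 0.068 ]
now [0.5273 0.238  0.0885] delta tool [-0.0001  0.0008  0.035 ]
```

>>> step_hand([
  {"pos":[0, 0, -0.04]},
  {"pos":[0, 0, -0.04]},
  {},
  {},
  {},
])

```text
time: 25.65
tcp_pos: [0.5269, 0.2379, 0.168]
orientation: [[-0.011, 1.0, -0.001], [1.0, 0.011, 0.001], [0.001, -0.001, -1.0]]
ft_force: [0.2, -0.4, -0.0]
grip_width: -0.002
finger_force: 0.0
```

```bash
python3 drum.py d3; python3 -c "
from bench import bot, vision, telemetry
print(bot.sign_off())"
```

```text
orange [264. 107.] 608 [0.5331 0.3112 0.055 ]
red [277. 116.] 83 [0.5436 0.3047 0.066 ]
green [256. 192.] 645 [0.5274 0.2388 0.068 ]
now [0.5269 0.2378 0.1678] delta tool [0.0002 0.0012 0.1143]
the job is handed in; nothing more can be done
None
```

I laid the blue tier on its feet and let go, stacked it on the black tier (tool height and contact force matched fully home), and pressed the button twice; the orange field measured about 12 mm from the red stud. The job was handed in at about 26 s, and sign-off returned no verdict.

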